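Calibrate a game gear shifter: second to third through the H-gate, then store

TASK

The repaired gear shifter on the mat has to learn where third gear is; its lever was left in second, the near end of the left-hand lane. With the fingertips only, push the lever out of second, across the neutral channel and into third, the far end of the middle lane, until it clicks home; then press the round key right down to store the position and let it come up again. Do not grip the knob or force the lever, do not press the square key or press the round one before the lever is in third, and leave the things lying round it alone.

Things in the scene. Friction and masses are not known exactly. Their poses are not given: they have to be found in the camera images.
- shifter: Gear shifter of a driving simulator, fixed on the mat on rubber feet. Origin: on the mat under the gate's middle; x far (away from the robot, along the lanes), y left, z up. Base 120 (x) by 204 (y) mm; in the middle an aluminium tower 100 by 80 mm, topped by a steel gate plate 93 mm above the mat; on either side of the tower a black wing, 60 mm high, with one key.
- gate_mid (a point): Middle of the gate's opening (middle lane, neutral), on the plate's top face 93 mm above the mat. Left lane: first far, second near; middle: third far, fourth near; right: fifth far, sixth near. The neutral channel, 14 mm wide, crosses the lanes' middles. Lanes are 12.4 mm wide, 18.8 mm apart, and end 24 mm far and near of the middle; dividers 6.4 mm wide with round noses.
- knob (a point): Centre of the black round knob (40 mm in diameter, 41 mm high) on the lever, a 9 mm round steel stem that leans about a pivot 20 mm above the mat under the gate's middle. The knob's centre is 150 mm from the pivot: 170 mm above the mat in middle neutral, about 5 mm lower in a gear or side lane. In the shifter's frame it is 38 mm far or near in a gear and 41 mm left or right in a side lane.
- shift (a joint): Fore and aft lean of the lever (rad): 0 neutral, about +0.26 in a far gear (first, third, fifth), -0.26 in a near one. A ball detent clicks it home in the gears and at 0: past 0.135 from neutral (20 mm at the knob) it falls into the gear, within that it falls into neutral, and it stays there when let go. Pushing it takes up to about 10 N at the knob.
- select (a joint): Sideways lean of the lever (rad): about -0.28 left lane, 0 middle lane, +0.28 right lane. A lighter ball detent (up to about 6 N at the knob) pulls it into a lane: into the middle one from anywhere between -0.14 and +0.14. It can change lanes only while shift is near 0 (within about 0.06), else a divider stops it.
- store_top (a point): Centre of the top of the round key (21 mm in diameter, plain grey) on the right-hand wing, 70 mm above the mat; it stands 8 mm proud of its bezel and lies at x -15, y -78 mm in the shifter's frame.
- store_key (a joint): Travel of the round key, 0 up to 4 mm (0.004) right down; a spring returns it; takes about 1.5 N to start and 4 N right down.
- clear_top (a point): Centre of the top of the square key (21 mm square, plain grey) on the left-hand wing, otherwise like the round one, at x -15, y +78 mm in the shifter's frame. It clears the memory: not to be pressed.
- clear_key (a joint): Travel of the square key, 0 up to 0.004 m down.
- pry_tool: Loose black pry tool 8 x 135 x 8 mm lying along y on the near edge of the mat. To be left alone. Origin: centre of its underside.
- heat_spreader: Loose aluminium heat spreader 27 x 55 x 8 mm on the mat, its length along x, close to the left of the shifter. To be left alone. Origin: centre of its underside.
- solder_spool: Loose white solder spool 60 mm in diameter, 61 mm high, standing on the desk to the right. To be left alone. Origin: centre of its underside.
- kapton_roll: Loose flat roll of amber tape, 67 mm in diameter, 19 mm high, on the desk to the right. To be left alone. Origin: centre of its underside.
- part_box_2: Loose small grey lidded box 39 x 51 x 18 mm on the desk to the right. To be left alone. Origin: centre of its underside.
- driver_small: Loose small yellow screwdriver 11 x 134 x 10 mm on the desk to the right. To be left alone. Origin: centre of its underside.

How it is judged:
By the outcome, as a careful person would: the job done as asked, in the order asked, and still so for the second after the job is handed in, with the robot touching nothing.
It also fails if it takes over 58 s, if anything falls off the work surface, if the arm or the gripper's body presses on something with over 40 N, if the wrist force passes 120 N, or if a joint passes its speed limit or range.

ROBOT

A 7-joint arm with a two-finger parallel gripper is mounted at the origin on a cart in front of the work surface, level with it; the furniture and walls round the work are solid. World frame = base frame: x ahead of the robot, y to its left, z up, the work surface at z = 0. Lengths are in m, angles in rad, forces in N, time in s.
With the tool pointing down it reaches from about 0.425 to 0.8 m from the base axis. Payload 8.3 kg.
Tool frame: the origin (TCP) lies at the very end of the fingers, on their centre line; the grasp point (between the pads) lies behind it (robot.pinch_z is the z of the grasp point in the tool frame, in m); z points along the fingers, y is the line along which they close (so a half turn about z gives the same grasp; the last joint's range is limited). The gripper opens to 85 mm and grips with 20 to 120 N. Pads are 22 mm wide; open, the fingers measure 114 mm over their backs; the gripper's body (76 mm by 85 mm) begins 54 mm behind the grasp point. The pads swing forward as they close: fully open they stand 13 mm farther back than shut.
Start: joints at [-1.291, 0.383, 0.016, 1.37, -0.006, 1.388, -0.046], TCP at [0.21, 0.589, 0.231] pointing down, gripper open.
Joint ranges: [-2.95, 2.95], [-0.25, 2.06], [-1.52, 1.56], [0.18, 2.33], [-1.44, 4.58], [0.02, 2.06], [-3.01, 3.01]. Speed limits (rad/s): [2.39, 2.39, 3.01, 3.01, 3.14, 3.14, 3.14].

INTERFACE

Orientations are given as a unit quaternion [x, y, z, w].
In Python, from workcell import robot, cams gives the robot as it stands. The module is installed in compiled form; this text tells all that it offers.
- The arm moves only by the tool carry_out, never from a script. Its argument "series" is one flat list of numbers, 4 for each row, row after row: the shift along the tool's x, y, z in cm, then the turn about the tool's z in rad. A call has 1 to 8 rows; each row is the pose to reach, as a shift and turn from the pose commanded when the call began, along the tool's axes at that moment; what a row does not reach only later rows make up. A row lasts 1/12 s, in which the tool goes at most 41.7 mm and 7.16 degrees, less where a joint would pass 70% of its speed; a pose out of reach is approached as far as the arm can. A call with a gripper value outside its range is refused whole. "grip" is the finger opening in cm, from 0 to 8.54, set as the call begins (left out, the last holds). The fingers move at their own pace and stop on an object; "force" is the grip in N (left out, the last holds). Time passes only in rows, so rows that repeat a pose let the fingers close. It gives the time, the measured TCP pose, the force, the opening and the grip force at its end, in the units of the state.
- robot.get_state(): the state, without advancing time (a new reading comes with each control period).
- cams.grab_frame(name): name is "scene" or "top"; returns a dict with "frame" (480x640x3 uint8, red, green, blue), "vfov" (degrees; the focal length in pixels is half the picture's height over the tangent of half this angle, whatever the lens; pixels are square), "cx", "cy" (the principal point, pixels), "k1" (the pictures are not rectified: a ray, as slopes to the right and down, at radius r is drawn at 1 + k1 r^2 times it, then the intrinsics apply), "position" and "orientation" of the camera in the world. Camera axes: x right, y down, z forward; pixel columns grow to the right and rows downward; lengths in m; the calibration is good to about 2 mm. A picture is of the moment at which its call begins. There is no depth.
- robot.job_done(): hands the job in; it is judged then, once.
The state is a dict: "t": time; "joint_positions": joint angles; "joint_velocities": joint speeds; "effort": joint torques, N m; "tool_pos": TCP position; "tcp_rot": TCP orientation; "force": force on the tool from outside, world axes, zero at the start; "moment": the same for the moment, N m; "grip_width": opening from 0.0 (shut) to 1.0 (fully open); "grasp_force": force on a finger pad.
Only numpy, scipy, OpenCV 4.12 (cv2) and the standard library are available. Lean on these libraries where they do the work, as an engineer would, in place of code of your own. Each camera call takes 0.05 s, during which the arm holds its last target. There are 200 camera calls.

## Working session

There is one attempt and no reset: what is moved stays moved. The work goes in short steps, Python scripts to look and compute and a tool call to move; the robot and the scene stay as the last step left them, time stands still between calls to the robot, and variables do not carry over. Pictures are saved under pics/ and viewed, at most 13 in all, crops included, and the job is handed in when it is done.

Besides the shell and the picture viewer there is one more tool, called after "Emit:" as name(argument=value, ...), one argument or row to a line, values as JSON. carry_out: Moves the arm, as the interface text tells. Its arguments: {"type":"object","properties":{"series":{"type":"array","items":{"type":"number"}},"grip":{"type":"number"},"force":{"type":"number"}},"required":["series"]}

```bash
mkdir -p pics
cat > h.py <<'E'
import numpy as np, cv2
from scipy.spatial.transform import Rotation as R
from workcell import robot, cams
def K(c):
    f=240/np.tan(np.radians(c["vfov"])/2); return f
def ray(c,u,v):
    f=K(c); d=np.array([(u-c["cx"])/f,(v-c["cy"])/f]); s=d.copy()
    for _ in range(30): s=d/(1+c["k1"]*(s@s))
    r=R.from_quat(c["orientation"]).apply([s[0],s[1],1]); return np.array(c["position"]),r
def at_z(c,u,v,z):
    p,r=ray(c,u,v); return p+r*(z-p[2])/r[2]
def proj(c,P):
    q=R.from_quat(c["orientation"]).inv().apply(np.array(P)-c["position"]); s=q[:2]/q[2]
    s=s*(1+c["k1"]*(s@s)); return K(c)*s+[c["cx"],c["cy"]]
E
python3 - <<'E'
from h import *
for n in("scene","top"):
    c=cams.grab_frame(n); cv2.imwrite(f"pics/{n}0.png",c["frame"][:,:,::-1]); print(n,{k:v for k,v in c.items() if k!="frame"})
s=robot.get_state();print(s,robot.pinch_z)
E
```

```text
scene {'vfov': 44.63812893318024, 'cx': 312.90716927247735, 'cy': 249.28141038000638, 'k1': -0.029491365113714987, 'position': array([-0.24228718, -1.24433624,  0.72593253]), 'orientation': array([ 0.81079664, -0.19875234,  0.14477065, -0.53117584])}
top {'vfov': 46.62820599719863, 'cx': 327.31559453011437, 'cy': 238.2836412805435, 'k1': -0.01665571127807792, 'position': array([ 0.27875151, -0.03482113,  1.42124182]), 'orientation': array([ 0.71464811, -0.69624318,  0.04386266, -0.05098609])}
{'t': 0.1, 'joint_positions': array([-1.29091574,  0.3841607 ,  0.01637999,  1.37102382, -0.00630291,
        1.38818746, -0.04647049]), 'joint_velocities': array([ 0.00038529, -0.00116757,  0.00050488, -0.00257716, -0.00153616,
        0.00071331,  0.00041236]), 'effort': array([ 2.71096353e-03, -6.29136801e+01,  8.47486183e-01, -3.72757280e+01,
        1.69044756e-02,  1.04928637e-02, -5.63014135e-05]), 'tool_pos': array([0.20988502, 0.58823908, 0.2303862 ]), 'tcp_rot': array([ 1.70509042e-01,  9.85355732e-01, -8.54287498e-04, -1.36185834e-04]), 'force': array([-0.46941091, -0.73818557,  0.63259917]), 'moment': array([ 0.01132014,  0.02911303, -0.05102909]), 'grasp_force': 0.0, 'grip_width': 1.003680990856263} -0.0187
```

View pics/scene0.png

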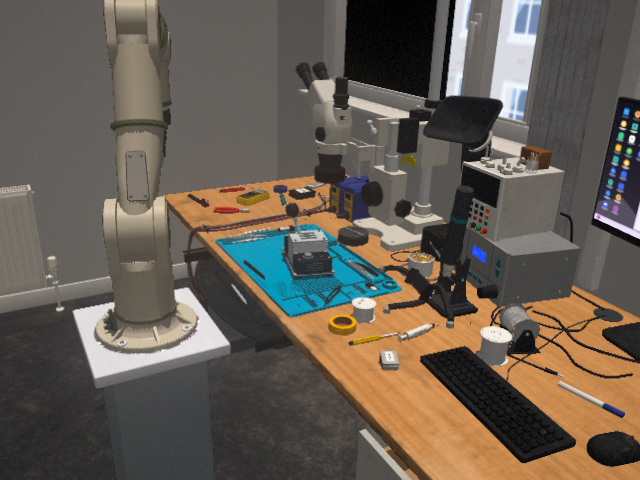

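View pics/top0.png

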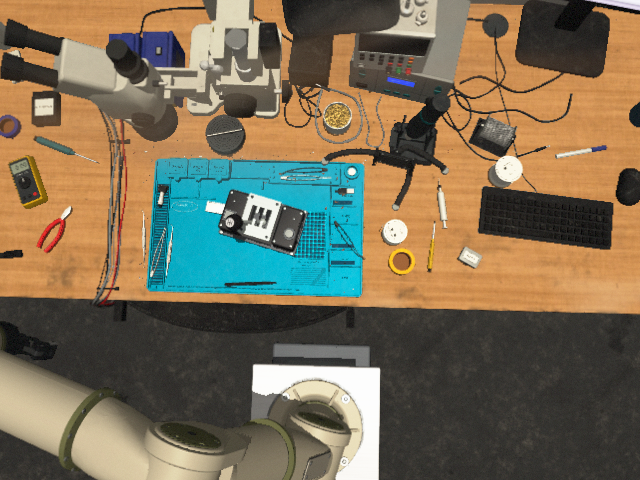

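The top view shows the shifter around (262,220), turned clockwise, with the knob at about (232,222) near the left key. The arm is to the left. I'll enlarge both views.

Run:
```python
import cv2,numpy as np
a=cv2.imread("pics/top0.png")[175:265,200:320]; b=cv2.imread("pics/scene0.png")[195:285,260:360]
a=cv2.resize(a,None,fx=6,fy=6,interpolation=cv2.INTER_CUBIC);cv2.imwrite("pics/topc.png",a)
b=cv2.resize(b,None,fx=6,fy=6,interpolation=cv2.INTER_CUBIC);cv2.imwrite("pics/scenec.png",b)
```

```text
(no output)
```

View pics/topc.png

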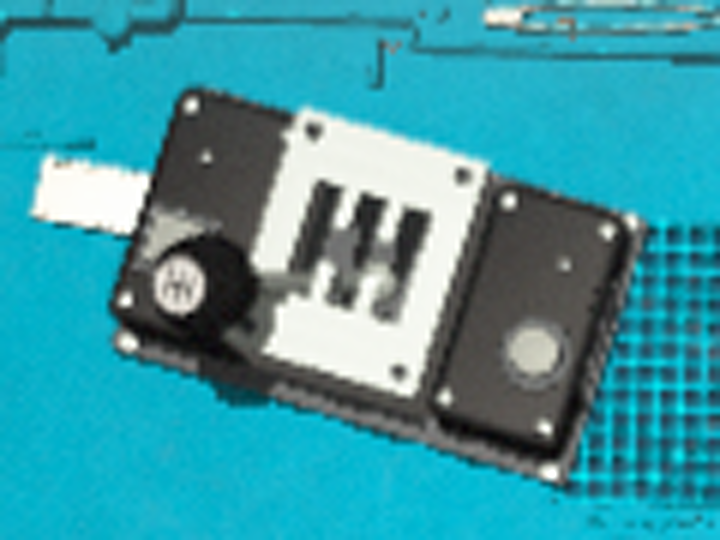

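View pics/scenec.png

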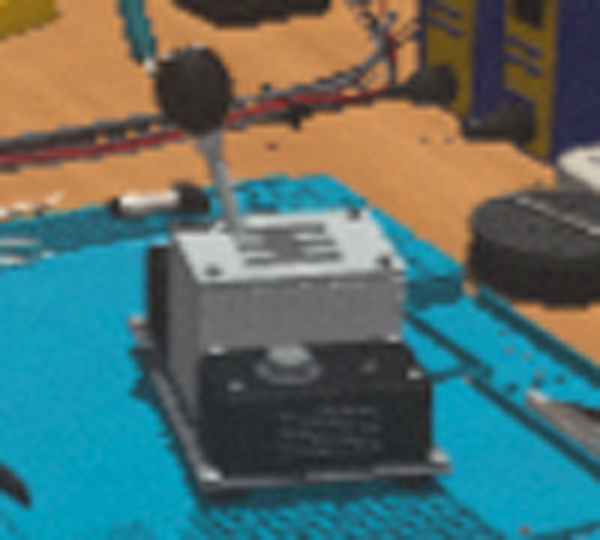

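```bash
cat > fit.py <<'E'
from h import *
from scipy.optimize import least_squares
c=cams.grab_frame("top")
obj=np.array([[50,40,93],[50,-40,93],[-50,-40,93],[-15,-78,70]])/1000
px=np.array([[303,107],[490,160],[420,398],[532,350]])/6+[200,175]-0.4
z0=0.002
def w(p,o): return R.from_euler('z',p[2]).apply(o)+[p[0],p[1],z0]
f=lambda p: np.concatenate([proj(c,q)-u for q,u in zip(w(p,obj),px)])
r=least_squares(f,[.55,.1,-.2]);print(r.x,r.fun)
for n,o in dict(knob=[-.038,.041,.165],knobtop=[-.043,.046,.185],store=[-.015,-.078,.07],third=[.038,0,.165]).items():
    q=w(r.x,[o])[0]; print(n,q,proj(c,q),(proj(c,q)-[200,175])*6)
s=cams.grab_frame("scene")
for o in([-.038,.041,.165],[-.015,-.078,.07],[50e-3,-.04,.093],[-50e-3,-.04,.093]):print((proj(s,w(r.x,[o])[0])-[260,195])*6)
E
python3 fit.py
```

```text
[ 0.50676705  0.14667709 -0.26303752] [-0.17635476  0.00171122  0.01451852  0.32749151 -0.63252288 -0.1721114
  0.80702789 -0.15886479]
knob [0.48073468 0.19614744 0.167     ] [233.24281371 221.69346058] [199.45688223 280.16076347]
knobtop [0.47720673 0.20227554 0.187     ] [228.89043777 221.72014787] [173.34262665 280.3208872 ]
store [0.47200182 0.07526015 0.072     ] [289.07369456 232.77446855] [534.44216734 346.64681128]
third [0.54346002 0.13679653 0.167     ] [260.31719342 195.42347149] [361.90316052 122.54082895]
[186.65674838  73.96408234]
[283.63077156 346.78089418]
[399.49444869 261.65875981]
[194.30278701 275.63911668]
```

```bash
cat >> h.py <<'E'
P0=np.array([.5068,.1467]);YAW=-.263;z0=.002
F=R.from_euler('z',YAW)
def go(*T):
    s=robot.get_state(); r=R.from_quat(s["tcp_rot"])
    ty=r.apply([0,1,0]); turn=(np.arctan2(ty[1],ty[0])-(YAW+np.pi/2))
    loc=F.inv().apply(s["tool_pos"]-[*P0,z0])*1000
    print("t",s["t"],"loc",loc.round(1),"force(shf)",F.inv().apply(s["force"]).round(2),"turn needed",round(turn,3))
    for t in T:
        print(t,(r.inv().apply(F.apply(np.array(t)/1000)+[*P0,z0]-s["tool_pos"])*100).round(2))
E
python3 -c "
from h import *
go([-95,41,225],[-95,41,153])"
```

```text
t 0.2 loc [-401.5  349.3  228.6] force(shf) [-0.91  0.28 -0.42] turn needed -0.08
[-95, 41, 225] [-33.   -28.29   0.4 ]
[-95, 41, 153] [-33.   -28.28   7.6 ]
```

Emit:
carry_out(
  series=[-3, -2.5, 0, -0.02, -6, -5, 0, -0.04, -9, -7.5, 0, -0.06, -12, -10, 0, -0.08, -15, -12.5, 0, -0.08, -18, -15, 0, -0.08, -21, -17.5, 0, -0.08, -24, -20, 0, -0.08],
  grip=0,
  force=20,
)

```text
t: 0.87
tool_pos: [0.3694, 0.3177, 0.2313]
tcp_rot: [0.131, 0.991, 0.0, -0.0]
force: [1.3, 0.5, -0.5]
grip_width: 0.001
grasp_force: 0.0
```

```bash
python3 -c "
from h import *
go([-95,41,225],[-95,41,153])"
```

```text
t 0.8667 loc [-177.1  129.4  229.3] force(shf) [ 1.11  0.77 -0.48] turn needed 0.0
[-95, 41, 225] [-8.21 -8.84  0.43]
[-95, 41, 153] [-8.21 -8.85  7.63]
```

Emit:
carry_out(
  series=[-3, -3, 0, 0, -6, -6, 0, 0, -8.2, -8.8, 0.4, 0, -8.2, -8.8, 3, 0, -8.2, -8.8, 5, 0, -8.2, -8.8, 7, 0, -8.2, -8.8, 7, 0, -8.2, -8.8, 7, 0],
)

```text
t: 1.53
tool_pos: [0.4246, 0.2129, 0.1608]
tcp_rot: [0.131, 0.991, -0.001, -0.001]
force: [0.5, 0.3, 0.6]
grip_width: -0.002
grasp_force: 0.0
```

```bash
python3 -c "
from h import *
go([-95,41,155])
c=cams.grab_frame('top'); a=cv2.resize(c['frame'][165:275,190:330,::-1],None,fx=5,fy=5,interpolation=cv2.INTER_CUBIC)
s=cams.grab_frame('scene'); b=cv2.resize(s['frame'][180:290,250:370,::-1],None,fx=5,fy=5,interpolation=cv2.INTER_CUBIC)
cv2.imwrite('pics/p1.png',cv2.resize(np.hstack([a,b]),(800,338)))"
```

```text
t 1.5333 loc [-96.6  42.6 158.8] force(shf) [0.44 0.39 0.62] turn needed 0.0
[-95, 41, 155] [-0.16 -0.16  0.38]
```

View pics/p1.png

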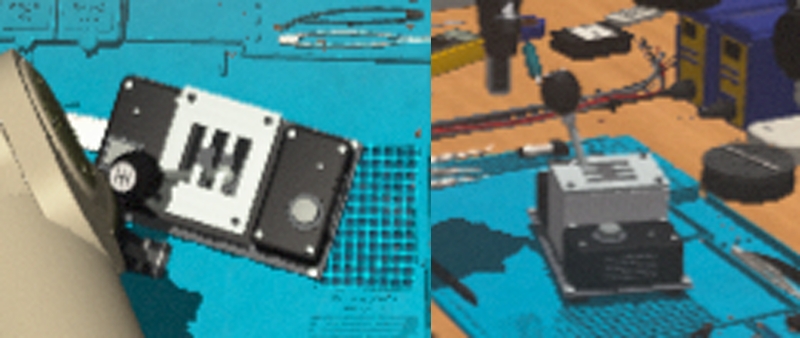

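Fingertips stand just near of the knob, roughly at its mid height. I'll lower them a little and push.

Emit:
carry_out(
  series=[0, -0.2, 0.9, 0, -1, -0.2, 0.9, 0, -2, -0.2, 0.9, 0, -2.5, -0.2, 0.9, 0, -3, -0.2, 0.9, 0, -3.3, -0.2, 0.9, 0, -3.6, -0.2, 0.9, 0, -3.6, -0.2, 0.9, 0],
)

```text
t: 2.3
tool_pos: [0.4592, 0.2025, 0.1524]
tcp_rot: [0.131, 0.991, 0.0, -0.001]
force: [-4.1, 2.0, 2.7]
grip_width: 0.0
grasp_force: 2.0
```

```bash
python3 -c "
from h import *
go([-36,41,150])"
```

```text
t 2.3 loc [-60.5  41.5 150.4] force(shf) [-4.45  0.9   2.73] turn needed 0.001
[-36, 41, 150] [-2.45 -0.06  0.04]
```

In contact at about −4.5 N. Pushing on to neutral slowly.

Emit:
carry_out(
  series=[-0.4, 0, 0, 0, -0.8, 0, 0, 0, -1.2, 0, 0, 0, -1.6, 0, 0, 0, -1.9, 0, 0, 0, -2.2, 0, 0, 0, -2.4, 0, 0, 0, -2.4, 0, 0, 0],
)

```text
t: 2.97
tool_pos: [0.4831, 0.1954, 0.1522]
tcp_rot: [0.131, 0.991, -0.0, 0.0]
force: [0.0, 0.2, -0.3]
grip_width: 0.003
grasp_force: 0.0
```

```bash
cat > look.py <<'E'
from h import *
import sys
c=cams.grab_frame('top'); a=cv2.resize(c['frame'][165:275,190:330,::-1],None,fx=5,fy=5,interpolation=cv2.INTER_CUBIC)
s=cams.grab_frame('scene'); b=cv2.resize(s['frame'][180:290,250:370,::-1],None,fx=5,fy=5,interpolation=cv2.INTER_CUBIC)
cv2.imwrite(f'pics/{sys.argv[1]}.png',cv2.resize(np.hstack([a,b]),(800,338)))
E
python3 -c "
from h import *
go([-36,41,150])"; python3 look.py p2
```

```text
t 2.9667 loc [-35.6  40.9 150.2] force(shf) [-0.05  0.22 -0.35] turn needed -0.0
[-36, 41, 150] [0.04 0.01 0.02]
```

View pics/p2.png

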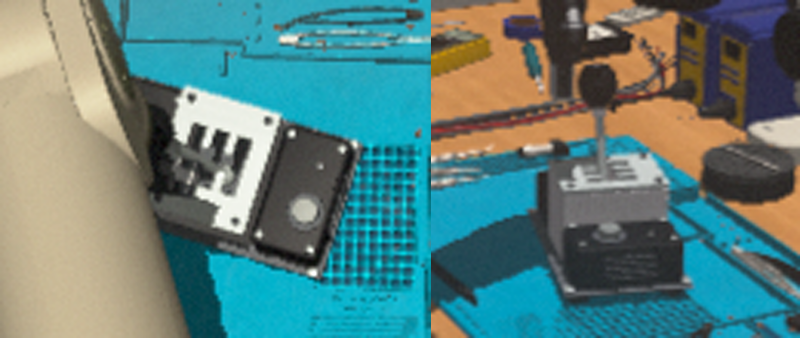

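Lever sits in neutral of the left lane (stem at about (600,165) right, no force left). Now round to its left side.

Emit:
carry_out(
  series=[1.5, 0, 0, 0, 2.5, 1, 0, 0, 2.5, 3.5, 0, 0, 2, 5.6, 0, 0, -0.5, 5.6, 0, 0, -2.5, 5.6, 0, 0, -3.5, 5.6, 0, 0, -3.5, 5.6, 0, 0],
)

```text
t: 3.73
tool_pos: [0.5326, 0.2392, 0.152]
tcp_rot: [0.132, 0.991, -0.001, 0.0]
force: [-0.8, -1.2, -0.7]
grip_width: 0.003
grasp_force: 0.0
```

Emit:
carry_out(
  series=[0, -0.5, 0, 0, 0, -1, 0, 0, 0, -1.4, 0, 0, 0, -1.8, 0, 0, 0, -2.2, 0, 0, 0, -2.6, 0, 0, 0, -2.6, 0, 0],
)

```text
t: 4.32
tool_pos: [0.5244, 0.2155, 0.153]
tcp_rot: [0.131, 0.991, 0.001, 0.001]
force: [0.6, 2.5, 0.9]
grip_width: 0.002
grasp_force: 1.0
```

```bash
python3 -c "
from h import *
go([0,40,150])"
```

```text
t 4.3167 loc [ -0.9  71.  151. ] force(shf) [-0.1   2.55  0.88] turn needed -0.0
[0, 40, 150] [-0.09 -3.1   0.1 ]
```

Emit:
carry_out(
  series=[0, -0.5, 0, 0, 0, -1, 0, 0, 0, -1.5, 0, 0, 0, -1.9, 0, 0, 0, -2.3, 0, 0, 0, -2.7, 0, 0, 0, -3, 0, 0, 0, -3, 0, 0],
)

```text
t: 4.98
tool_pos: [0.5161, 0.1853, 0.1518]
tcp_rot: [0.132, 0.991, -0.001, -0.0]
force: [-0.7, 0.0, 0.4]
grip_width: -0.001
grasp_force: 0.0
```

```bash
python3 -c "
from h import *
go([0,40,150])"; python3 look.py p3
```

```text
t 4.9833 loc [ -1.1  39.7 149.8] force(shf) [-0.67 -0.17  0.38] turn needed -0.001
[0, 40, 150] [-0.11  0.03 -0.02]
```

View pics/p3.png

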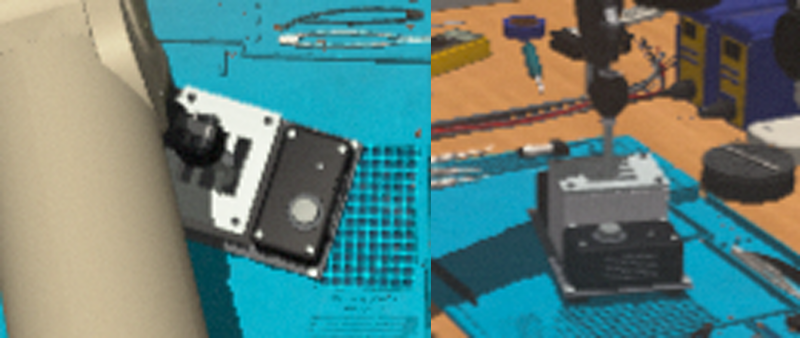

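Lever appears upright in the middle lane (knob at about (195,135) left). Going round to the near side.

Emit:
carry_out(
  series=[0, 1.5, 0, 0, 2, 1.5, 0, 0, 4.5, 1.5, 0, 0, 6, 0, 0, 0, 6, -2, 0, 0, 6, -4, 0, 0, 5, -4, 0, 0, 4.5, -4, 0, 0],
)

```text
t: 5.75
tool_pos: [0.4635, 0.1599, 0.1527]
tcp_rot: [0.131, 0.991, 0.0, 0.0]
force: [-0.7, 0.5, -0.2]
grip_width: -0.0
grasp_force: 0.0
```

```bash
python3 -c "
from h import *
go([0,0,150])
c=cams.grab_frame('top')
for o in ([0,0,.190],[0,0,.168],[0,.041,.168]): print(((proj(c,F.apply(o)+[*P0,z0])-[190,165])*3.077).round())
"; python3 look.py p4
```

```text
t 5.75 loc [-45.3   1.5 150.7] force(shf) [-0.78  0.35 -0.16] turn needed -0.001
[0, 0, 150] [-4.53 -0.14  0.08]
[196. 135.]
[200. 141.]
[148. 125.]
```

View pics/p4.png

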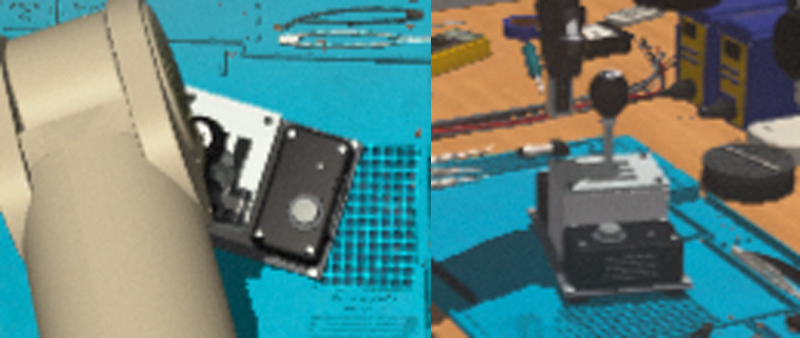

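Knob is where middle neutral is predicted (196,135), fingertips on its near side. Pushing into third.

Emit:
carry_out(
  series=[-0.8, -0.1, 0, 0, -1.4, -0.1, 0, 0, -1.9, -0.1, 0, 0, -2.4, -0.1, 0, 0, -2.9, -0.1, 0, 0, -3.4, -0.1, 0, 0, -3.9, -0.1, 0, 0, -3.9, -0.1, 0, 0],
)

```text
t: 6.57
tool_pos: [0.5012, 0.148, 0.1523]
tcp_rot: [0.131, 0.991, -0.0, 0.001]
force: [0.3, -0.8, -0.1]
grip_width: 0.001
grasp_force: 0.0
```

Emit:
carry_out(
  series=[-0.3, 0, 0, 0, -0.6, 0, 0, 0, -0.9, 0, 0, 0, -0.9, 0, 0, 0],
)

```text
t: 6.9
tool_pos: [0.5093, 0.146, 0.1523]
tcp_rot: [0.131, 0.991, -0.0, 0.0]
force: [-0.5, -0.8, 0.3]
grip_width: -0.0
grasp_force: 0.0
```

```bash
python3 -c "
from h import *
go([0,0,150])"
```

```text
t 6.9 loc [ 2.600e+00 -1.000e-01  1.503e+02] force(shf) [-0.28 -0.93  0.32] turn needed -0.0
[0, 0, 150] [0.26 0.01 0.03]
```

Emit:
carry_out(
  series=[2, 0, 0, 0, 4, 0, 0, 0, 6, -1, 0, 0, 6, -3.5, 0, 0, 6, -6, 0, 0, 5, -8, 0, 0, 5, -8, 0, 0, 5, -8, 0, 0],
)

```text
t: 7.57
tool_pos: [0.4398, 0.081, 0.1526]
tcp_rot: [0.132, 0.991, 0.0, 0.0]
force: [0.7, 0.4, 0.2]
grip_width: 0.002
grasp_force: 0.0
```

```bash
python3 -c "
from h import *
go([-15,-79,150],[-15,-79,78],[-15,-79,64.5])
c=cams.grab_frame('top')
s=cams.grab_frame('scene')
o=F.apply([.038,0,.165])+[*P0,z0]
print((proj(c,o)-[190,165])*3.077,(proj(s,o)-[250,180])*3.077+[431,0])"; python3 look.py p5
```

```text
t 7.5667 loc [-47.6 -80.8 150.6] force(shf) [0.62 0.58 0.22] turn needed -0.003
[-15, -79, 150] [-3.26  0.19  0.06]
[-15, -79, 78] [-3.26  0.19  7.26]
[-15, -79, 64.5] [-3.26  0.19  8.61]
[216.33550485  93.56853891] [645.97439356  93.89548633]
```

View pics/p5.png

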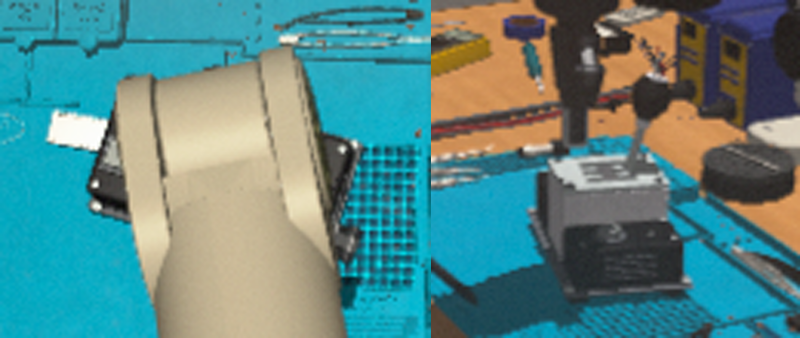

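Knob is at about (652,97) on the right, matching third. Going to the round key.

Emit:
carry_out(
  series=[-1.6, 0.1, 0, 0, -3.3, 0.1, 0, 0, -3.3, 0.1, 2, 0, -3.3, 0.1, 4, 0, -3.3, 0.1, 5.5, 0, -3.3, 0.1, 6.6, 0, -3.3, 0.1, 6.6, 0, -3.3, 0.1, 6.6, 0],
)

```text
t: 8.43
tool_pos: [0.4715, 0.0748, 0.0861]
tcp_rot: [0.131, 0.991, -0.0, -0.001]
force: [0.1, 0.8, -0.2]
grip_width: -0.0
grasp_force: 0.0
```

```bash
python3 -c "
from h import *
go([-15,-79,70],[-15,-79,66])"; python3 look.py p6
```

```text
t 8.4333 loc [-15.4 -78.6  84.1] force(shf) [-0.15  0.79 -0.16] turn needed 0.001
[-15, -79, 70] [-0.04 -0.04  1.41]
[-15, -79, 66] [-0.04 -0.04  1.81]
```

View pics/p6.png

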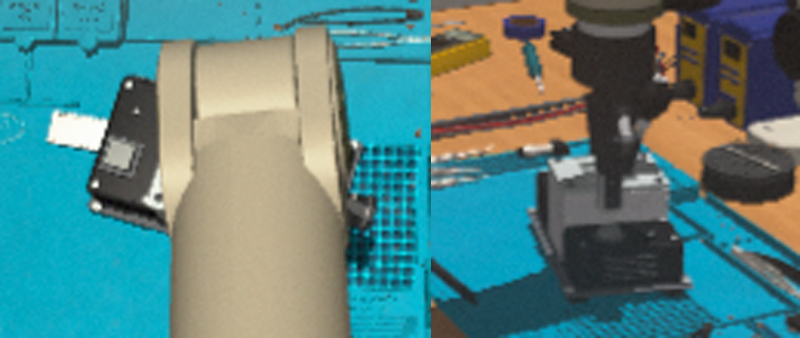

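Fingertips at (612,205) right, over the round key. Pressing down.

Emit:
carry_out(
  series=[0, 0, 0.5, 0, 0, 0, 1, 0, 0, 0, 1.2, 0, 0, 0, 1.4, 0, 0, 0, 1.4, 0],
)

```text
t: 8.95
tool_pos: [0.4714, 0.0744, 0.0718]
tcp_rot: [0.131, 0.991, -0.0, -0.0]
force: [-0.3, -0.2, 0.3]
grip_width: 0.001
grasp_force: 0.0
```

Emit:
carry_out(
  series=[0, 0, 0.1, 0, 0, 0, 0.2, 0, 0, 0, 0.2, 0],
)

```text
t: 9.2
tool_pos: [0.4717, 0.0745, 0.0702]
tcp_rot: [0.131, 0.991, -0.0, -0.0]
force: [-0.9, -0.3, 0.1]
grip_width: 0.0
grasp_force: 0.0
```

Emit:
carry_out(
  series=[0, 0, 0.1, 0, 0, 0, 0.2, 0, 0, 0, 0.2, 0],
)

```text
t: 9.45
tool_pos: [0.4718, 0.0745, 0.0683]
tcp_rot: [0.131, 0.991, 0.0, 0.0]
force: [-0.4, -0.1, 2.8]
grip_width: -0.0
grasp_force: 1.1
```

Emit:
carry_out(
  series=[0, 0, 0.1, 0, 0, 0, 0.2, 0, 0, 0, 0.2, 0],
)

```text
t: 9.7
tool_pos: [0.4718, 0.0745, 0.0663]
tcp_rot: [0.131, 0.991, 0.0, 0.0]
force: [-1.1, -0.4, 3.4]
grip_width: -0.001
grasp_force: 1.8
```

Emit:
carry_out(
  series=[0, 0, 0.1, 0, 0, 0, 0.2, 0, 0, 0, 0.2, 0],
)

```text
t: 9.95
tool_pos: [0.4719, 0.0745, 0.0658]
tcp_rot: [0.131, 0.991, 0.0, 0.0]
force: [-6.8, -0.7, 21.2]
grip_width: 0.001
grasp_force: 10.6
```

Bottomed firmly (21 N). Releasing and backing off.

Emit:
carry_out(
  series=[0, 0, -0.5, 0, 0, 0, -1.5, 0, 0, 0, -4, 0, 0, 0, -7, 0, 0, 0, -10, 0, 0, 0, -13, 0, 1, -2, -15, 0, 1, -3, -16, 0],
)

```text
t: 10.62
tool_pos: [0.4542, 0.0472, 0.2273]
tcp_rot: [0.131, 0.991, 0.001, 0.001]
force: [0.9, 0.0, -0.7]
grip_width: 0.0
grasp_force: 0.0
```

Emit:
carry_out(
  series=[0, -3, 0, 0, 0, -6, 0, 0, 0, -9, 0, 0, 0, -12, 0, 0, 0, -15, 0, 0, 0, -15, 0, 0, 0, -15, 0, 0],
)

```text
t: 11.2
tool_pos: [0.4146, -0.0985, 0.224]
tcp_rot: [0.133, 0.991, 0.0, -0.0]
force: [0.2, 1.0, -0.5]
grip_width: -0.001
grasp_force: 0.0
```

```bash
python3 -c "
from h import *
go()"; python3 look.py p7
```

```text
t 11.2 loc [ -25.3 -260.7  222. ] force(shf) [-0.07  1.04 -0.47] turn needed -0.004
```

View pics/p7.png

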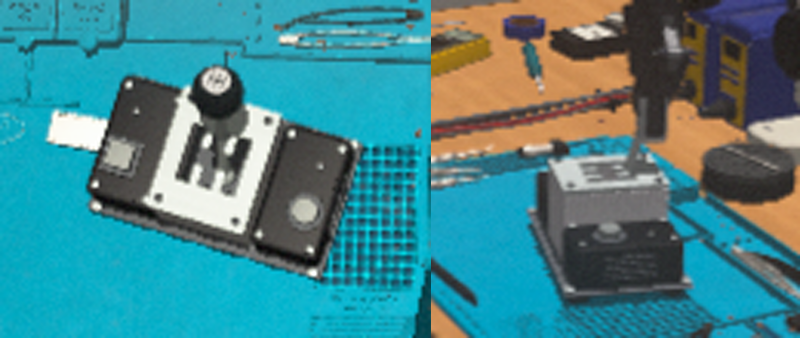

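The lever stands in third (knob at about (217,92), where third is predicted), the keys are up, and the arm is clear.

```bash
python3 -c "
from workcell import robot
print(robot.job_done())"
```

```text
the job is handed in; nothing more can be done
None
```

The lever is in third, and I pressed the round key right down (21 N at the stop) and let it come up; the job was handed in at about 11 s with the arm clear.

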